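Read the leaning bottle's label and log it

ROBOT

A 6-joint arm with a two-finger parallel gripper is mounted at the origin on the work surface. World frame = base frame: x ahead of the robot, y to its left, z up, the work surface at z = 0. Lengths are in m, angles in rad, forces in N, time in s.
With the tool pointing down it reaches from about 0.325 to 0.775 m from the base axis. Payload 9.3 kg.
Tool frame: the origin (TCP) lies at the very end of the fingers, on their centre line; the grasp point (between the pads) lies 19 mm behind it; z points along the fingers, y is the line along which they close (so a half turn about z gives the same grasp; the last joint's range is limited). The gripper opens to 85 mm and grips with 20 to 120 N. Pads are 22 mm wide; open, the fingers measure 114 mm over their backs; the gripper's body (76 mm by 85 mm) begins 54 mm behind the grasp point. The pads swing forward as they close: fully open they stand 13 mm farther back than shut.
Start: joints at [-1.408, 0.259, 0.021, 1.334, 0, 1.418], TCP at [0.171, -0.523, 0.231] pointing down, gripper open.
Joint ranges: [-3.04, 3.04], [-0.91, 1.82], [-1.04, 1.36], [-1.92, 1.95], [-1.52, 1.45], [-3.14, 3.14]. Speed limits (rad/s): [2.22, 2.22, 2.79, 3.14, 3.14, 3.14].

INTERFACE

Orientations are given as a 3x3 rotation matrix whose columns are the frame's x, y, z axes.
In Python, from plant import r gives the robot as it stands. The module is installed in compiled form; this text tells all that it offers.
- The arm moves only by the tool send_rows, never from a script. Its argument "motion" is a list of rows, each a list of 3 entries, a list of its own where there are three numbers: the turn, a rotation vector about the tool's x, y, z normalised to -1 to 1, where 1 is 4 degrees, then the shift along the tool's x, y, z normalised to -1 to 1, where 1 is 0.03 m, then the finger opening in mm, from 0 to 85.4. In form: [[[wx, wy, wz], [dx, dy, dz], fingers], ...]. A call has 1 to 5 rows; each row shifts and turns the commanded pose from where the row before left it, along the tool's axes as they then stand; what a row does not reach is not made up. A row lasts 1/10 s, in which the tool goes at most 50 mm and 8.59 degrees, less where a joint would pass 70% of its speed; a pose out of reach is approached as far as the arm can. A call with a number of a shift or a turn outside -1 to 1 is refused whole. A call with a gripper value outside its range is refused whole. The fingers move at their own pace and stop on an object; "squeeze" is the grip in N (left out, the last holds). Time passes only in rows, so rows that do not move let the fingers close. It gives the time, the measured TCP pose, the force, the opening and the grip force at its end, in the units of the state.
- r.state(): the state, without advancing time (a new reading comes with each control period).
- r.camera(name): name is "scene" or "top" or "wrist"; returns (picture, depth): 480x640x3 uint8, blue, green, red; 480x640 float32, m along the optical axis (not along the pixel's ray), 0 where there is no reading.
- r.calibration(name): a dict with "fx", "fy", "cx", "cy" (pixels), "rvec" (rotation vector, rad) and "tvec" (3), from world to camera coordinates, as OpenCV has them; the wrist camera has in their place "T_tool_cam" (4x4, takes a point from camera to tool coordinates, whose origin is the TCP and whose axes are the flange's). Camera axes: x right, y down, z forward; pixel columns grow to the right and rows downward; lengths in m; the calibration is good to about 2 mm. The wrist camera is an equidistant fisheye: a pixel r from the principal point sees the ray r / f radians off the axis. A picture is of the moment at which its call begins: read the wrist's pose just before it. calibration takes no time and is no camera call.
- r.sign_off(): hands the job in; it is judged then, once.
Trained networks look in the newest picture that a camera, given by its name, has taken for a name from the list of things; names that differ only in an ending like _2 or _b are one class to them, and where a whole thing is asked for, a point or a joint stands for the part that bears it (a point fixed in the world has none). Each returns a list of dicts, best first, with "p" (0 to 1); they miss things now and then, are a little off and sometimes report something else, mostly with a low value. They report only what shows in the picture. A call takes as long as a camera call. They do not tell look-alikes from the thing itself.
- r.spot_in(thing, camera): "point" ([x, y, z] in m, in world coordinates, good to about 4 mm: the middle of the surface that is visible of it).
The state is a dict: "time": time; "joint_pos": joint angles; "qvel": joint speeds; "effort": joint torques, N m; "ee_pos": TCP position; "tcp_rot": TCP orientation; "ft_force": force on the tool from outside, world axes, zero at the start; "wrist_torque": the same for the moment, N m; "finger_gap": finger opening in m; "grasp_force": force on a finger pad.
Only numpy, scipy, OpenCV 4.12 (cv2) and the standard library are available. Lean on these libraries where they do the work, as an engineer would, in place of code of your own. Each camera call takes 0.05 s, during which the arm holds its last target. There are 200 camera calls.

TASK

Take the reader wand from its rest, aim it squarely at the middle of the bar-pattern on the label of the bottle leaning in the presenter, and press its sprung nose gently onto it - in part of the way, not bottomed - holding still for a good second. Then lay the wand gently back in its rest as you found it, let go, and with the empty gripper push the ticket logger's treadle fully down to its stop for a moment and let it come back up. Leave everything else on the table where it stands.

Things in the scene. Friction and masses are not known exactly. Their poses are not given: they have to be found in the camera images.
- wand: Loose contact label reader, black, 175 mm long, 0.27 kg or so: handle 130 x 30 x 30 mm, grey cone, sprung nose. Origin on the underside, 75 mm from the tail; x points out of the nose, z up (display side); its axis is 15 mm above the underside.
- wand_grip (a point): Point on the wand's axis in the middle of the handle, 10 mm behind the origin; take it here from above, fingers closing across the 30 mm width (wand's y).
- nose_tip (a point): Tip of the round rubber nose (18 mm across), on the wand's axis, 110 mm ahead of wand_grip when free. The nose slides back into the wand by up to 12 mm: it gives from 1.6 N on and is fully in at 6.4 N (0.4 N per mm). The label is read while the nose presses on the bottle with 2 to 6 N.
- rest: Fixed wooden rest, 180 x 76 mm; origin: centre of its underside; x along the wand, to its nose. Saddles 16 mm thick at x = -52 and +32 mm carry the wand's underside 40 mm above the table; their flared cheeks are 57 mm high, 3 mm off the wand each side. Base plate 10 mm high between. At home the wand's origin is above the rest's, same directions.
- presenter: Fixed stand, wooden foot 190 x 130 mm, with a dark green wine bottle (80 mm across, 285 mm long, top about 320 mm high) leaning back 30 degrees from upright, paper label towards the robot. Origin at the underside, 5 mm to the -x side of the foot's middle; x is the horizontal part of the aim, into the bottle.
- backrest: Aiming frame: x = square into the label, 30 degrees below level; z up along the bottle; y level. Origin: centre of the bar-pattern (27 x 28 mm) on the bottle's surface when the bottle is fully back. But its stiff sliding foot is set 0 to 24 mm nearer (along -x here), unreported: feel for it, or look. It does not slip at a gentle touch.
- logger: Fixed grey ticket logger: steel base 220 x 120 mm, housing 80 x 120 x 70 mm high at its +x end, treadle at the -x end. Origin: about the centre of its underside.
- treadle (a joint): Steel treadle plate, 105 x 80 x 8 mm, hinged at the housing (logger x = 0, 22 mm high) with its free front end towards -x. 0 rad = up at rest (sloping 0.26 rad), 0.26 rad = level, on its stop. A spring resists: at treadle_pad about 4.5 N to start and 8.6 N at the stop, and it springs back up.
- treadle_pad (a point): Point on the treadle's upper face, mid-width, 85 mm from the hinge, 20 mm from the free edge; about 48 mm above the table at rest, and 22 mm lower at the stop. Press down here.
- glass_a: Bystander: a wine glass, 168 mm tall; origin at the centre of its underside (leave alone).
- glass_b: Bystander: a second wine glass, 168 mm tall; origin at the centre of its underside (leave alone).
- spare: Bystander: an upright spare wine bottle, 76 mm across, 290 mm tall; origin at the centre of its underside (leave alone).
- tastevin: Bystander: a shallow steel tasting bowl, 80 mm across, 30 mm high; origin at the centre of its underside (leave alone).
- corkscrew: Bystander: a T corkscrew lying flat, handle 100 mm along y, 18 mm thick, screw 75 mm along +x; origin at the centre of its underside (leave alone).
- candlestick: Bystander: a brass candlestick with candle, 190 mm tall; origin at the centre of its underside (leave alone).
Things that resemble listed ones, but are neither listed nor needed, are in the scene too. Of the things that look like the wand, the middle-sized one is meant.

How it is judged:
On the way, in this order (a step that is already met when the one before it is completed fails the run):
1. wand aimed squarely (within 0.17 rad) at the middle of the bar-pattern (within 12 mm), its nose pressed on the bottle with 2 to 6 N and held still, for 1 s (contact force between wand and presenter between 2 and 6 N and y of nose_tip in the frame of backrest between -0.012 and 0.012 m and z of nose_tip in the frame of backrest between -0.012 and 0.012 m and angle between the x axis of wand and the x axis of backrest, either way round below 0.17 rad and linear speed of wand below 0.015 m/s and contact force between the fingers and wand above 1 N), for 1 s.
2. wand lying at home in its rest, let go (x of wand in the frame of rest between -0.015 and 0.015 m and y of wand in the frame of rest between -0.008 and 0.008 m and z of wand in the frame of rest between 0.035 and 0.046 m and x of nose_tip in the frame of rest above 0.06 m and angle between the z axis of wand and the z axis of rest, either way round below 0.12 rad and angle between the x axis of wand and the x axis of rest, either way round below 0.12 rad and contact force between the fingers and wand below 0.1 N and linear speed of wand below 0.03 m/s), for 0.2 s.
3. treadle pushed down to its stop by the gripper (value of joint treadle above 0.24 rad and contact force between the fingers and logger above 2 N), for 0.2 s.
At the end, for the whole second after the job is handed in: The wand lies still in its rest as found (origin within 15 mm along and 8 mm across the rest's, underside 35 to 46 mm above the table, within 0.12 rad, nose the same way), released; the treadle is back up (under 0.04 rad); every bystander stands within 30 mm of where it was (all of step 2 and value of joint treadle below 0.04 rad and distance of each of glass_a, glass_b, spare, tastevin, corkscrew, candlestick from where it was at the start of the episode below 0.03 m and angle between each of glass_a, glass_b, spare, tastevin, corkscrew, candlestick's own z axis and vertical below 0.15 rad); the robot touches nothing.
It fails at once if the wand is jammed against bottle or presenter (over 18 N) (contact force between wand and presenter above 18 N).
It fails at once if the wand is dropped (over 0.8 m/s while not held) (linear speed of wand above 0.8 m/s and contact force between the fingers and wand below 0.05 N).
It fails at once if a bystander is knocked (moved over 50 mm or tipped) (distance of any of glass_a, glass_b, spare, tastevin, corkscrew, candlestick from where it was at the start of the episode above 0.05 m or angle between any of glass_a, glass_b, spare, tastevin, corkscrew, candlestick's own z axis and vertical above 0.5 rad).
It also fails if it takes over 69 s, if anything falls off the work surface, if the arm or the gripper's body presses on something with over 40 N, if the wrist force passes 120 N, or if a joint passes its speed limit or range.

## Working session

There is one attempt and no reset: what is moved stays moved. The work goes in short steps, Python scripts to look and compute and a tool call to move; the robot and the scene stay as the last step left them, time stands still between calls to the robot, and variables do not carry over. Pictures are saved under pics/ and viewed, at most 10 in all, crops included, and the job is handed in when it is done.

Besides the shell and the picture viewer there is one more tool, called after "Request:" as a command line: name --argument value ..., lists and objects as JSON in quotes. send_rows: Moves the arm, as the interface text tells. Scaled input: -1 to 1 covers 0.03 m each way for a shift and 4 degrees each way for a turn. Its arguments: {"type":"object","properties":{"motion":{"type":"array"},"squeeze":{"type":"number"}},"required":["motion"]}

```bash
mkdir -p pics; cat > h.py <<'E'
import numpy as np, cv2
from plant import r
from scipy.spatial.transform import Rotation as R
def snap(n):
    im,d=r.camera(n); np.savez(f'pics/{n}.npz',im=im,d=d); return im,d
def pts(n,d):
    c=r.calibration(n); u,v=np.meshgrid(np.arange(640),np.arange(480))
    P=np.stack([(u-c['cx'])/c['fx']*d,(v-c['cy'])/c['fy']*d,d],-1)
    M=cv2.Rodrigues(np.array(c['rvec'],float))[0]; P=(P-np.array(c['tvec']).ravel())@M
    P[d==0]=np.nan; return P
E
python3 - <<'E'
from h import *
np.set_printoptions(precision=4,suppress=True)
s=r.state(); print(s['time'],s['ee_pos'],s['tcp_rot'])
for n in ('top','scene'):
    im,d=snap(n); cv2.imwrite(f'pics/{n}0.png',im)
    for t in ('wand','rest','presenter','backrest','logger','treadle_pad','glass_a','spare','tastevin','corkscrew','candlestick'):
        for o in r.spot_in(t,n): print(n,t,np.round(o['point'],3),round(o['p'],2))
print(r.calibration('wrist'))
E
```

```text
0.0 [ 0.1708 -0.5225  0.2306] [[ 0.9506  0.3106 -0.0002]
 [ 0.3106 -0.9506  0.0014]
 [ 0.0002 -0.0014 -1.    ]]
top wand [ 0.241 -0.314  0.04 ] 0.82
top wand [ 0.517 -0.278  0.073] 0.72
top wand [ 0.475 -0.44   0.021] 0.58
top rest [ 0.503 -0.263  0.009] 0.57
top presenter [ 0.653 -0.009  0.175] 0.79
top backrest [ 0.671 -0.008  0.201] 0.72
top backrest [0.448 0.295 0.045] 0.42
top backrest [ 0.653 -0.01   0.174] 0.17
top logger [0.5   0.287 0.051] 0.74
top logger [ 0.655 -0.01   0.174] 0.63
top treadle_pad [0.448 0.295 0.044] 0.98
top glass_a [ 0.748 -0.26   0.118] 0.89
top glass_a [0.793 0.172 0.115] 0.83
top spare [ 0.386 -0.067  0.015] 0.7
top spare [0.745 0.243 0.181] 0.63
top tastevin [ 0.384 -0.07   0.018] 0.78
top tastevin [ 0.517 -0.276  0.073] 0.51
top corkscrew [0.359 0.056 0.013] 0.6
top corkscrew [0.502 0.288 0.052] 0.54
top corkscrew [0.793 0.172 0.111] 0.23
top candlestick [0.501 0.285 0.048] 0.71
top candlestick [ 0.787 -0.179  0.015] 0.63
scene wand [ 0.472 -0.438  0.018] 0.89
scene wand [ 0.246 -0.304  0.032] 0.78
scene wand [ 0.521 -0.266  0.063] 0.76
scene wand [0
[... 228 characters left out ...]
 [0.68  0.025 0.185] 0.67
scene logger [0.533 0.32  0.049] 0.69
scene treadle_pad [0.45  0.311 0.043] 0.78
scene glass_a [0.805 0.175 0.13 ] 0.79
scene glass_a [ 0.752 -0.242  0.134] 0.56
scene spare [0.773 0.276 0.166] 0.83
scene tastevin [ 0.38  -0.081  0.018] 0.96
scene corkscrew [0.363 0.056 0.014] 0.97
scene candlestick [ 0.797 -0.166  0.039] 0.77
scene candlestick [ 0.5   -0.254  0.006] 0.52
{'fx': 371.64829954431775, 'fy': 371.64829954431775, 'cx': 318.01205021034065, 'cy': 240.9455659005692, 'T_tool_cam': array([[-0.0002, -0.9522, -0.3055,  0.0795],
       [ 1.    , -0.0004,  0.0005,  0.0007],
       [-0.0006, -0.3055,  0.9522, -0.1441],
       [ 0.    ,  0.    ,  0.    ,  1.    ]])}
```

View pics/top0.png

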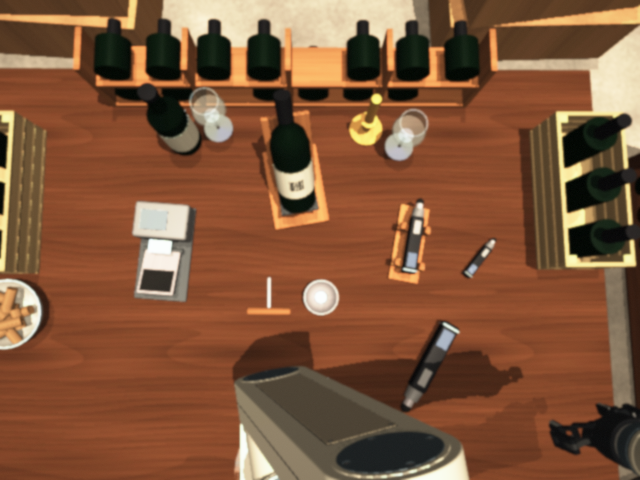

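View pics/scene0.png

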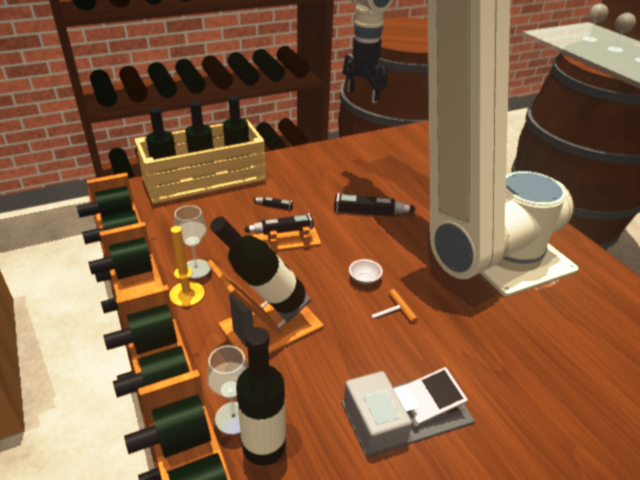

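The wand look-alikes in the top view are at (413,237) on the rest, (480,258) small and (430,365) large. The one on the rest is middle-sized, so it should be the one meant. I'll confirm that with a crop and by measuring.

```bash
cat > m.py <<'E'
from h import *
from scipy.optimize import least_squares
np.set_printoptions(precision=4,suppress=True)
D={n:np.load(f'pics/{n}.npz') for n in('top','scene')}
P={n:pts(n,D[n]['d']) for n in D}
def line(Q):
    c,(w,h),a=cv2.minAreaRect((Q[:,:2]*1000).astype(np.float32)); b=cv2.boxPoints((c,(w,h),a))
    e=[b[1]-b[0],b[2]-b[1]]; e=max(e,key=np.linalg.norm); ang=np.degrees(np.arctan2(e[1],e[0]))
    return np.array(c),sorted((w,h)),ang
T=P['top']
for n in P:
  for nm,(u0,u1,z0,z1) in {'wand':((.517,-.277),.11,.059,.09),'big':((.26,-.314),.13,.012,.08),'small':((.475,-.44),.08,.008,.06),'foot':((.62,-.01),.17,.008,.022),'loghouse':((.53,.29),.09,.062,.09),'logall':((.5,.29),.16,.006,.09),'restplate':((.503,-.263),.13,.006,.014)}.items():
    Q=P[n].reshape(-1,3); Q=Q[~np.isnan(Q[:,0])]
    Q=Q[(np.hypot(*(Q[:,:2]-u0).T)<u1)&(Q[:,2]>z0)&(Q[:,2]<z1)]
    if len(Q)>10: print(n,nm,len(Q),*line(Q),'zmed',np.median(Q[:,2]).round(4),'zmax',Q[:,2].max().round(4))
  Q=P[n].reshape(-1,3); z=Q[(np.abs(Q[:,0]-.42)<.04)&(np.abs(Q[:,1]+.18)<.05)][:,2]; print(n,'table z',np.nanmedian(z))
# bottle
def fit(Q):
    def f(p): # axis point at plane, yaw, lean
        y,l=p[2],p[3]; a=np.array([np.sin(l)*np.cos(y),np.sin(l)*np.sin(y),np.cos(l)])
        v=Q-np.array([p[0],p[1],.13]); return np.linalg.norm(np.cross(v,a),axis=1)-p[4]
    return least_squares(f,[.66,-.01,0,.52,.04],loss='soft_l1',f_scale=.002)
B=[]
for n in P:
    im=D[n]['im']; u,v=np.meshgrid(range(640),range(480))
    m=((u>270)&(u<320)&(v>160)&(v<212)) if n=='top' else ((u>255)&(u<300)&(v>255)&(v<312))
    hsv=cv2.cvtColor(im,cv2.COLOR_BGR2HSV)
    m&=(P[n][...,2]>.07)&(P[n][...,2]<.24)
    lab=m&(hsv[...,2]>110)&(hsv[...,1]<110)   # paper
    Q=P[n][lab]; s=fit(Q); print(n,'bottle',len(Q),s.x,np.degrees(s.x[2:4]),np.abs(s.fun).mean()); B.append(Q)
Q=np.vstack(B); s=fit(Q); print('both',s.x,np.degrees(s.x[2:4]))
a=cv2.resize(D['top']['im'][180:310,360:520],(640,520),interpolation=3); b=cv2.resize(D['top']['im'][140:230,255:335],(320,360),interpolation=3); c=np.zeros((520,320,3),np.uint8)
b=cv2.resize(D['top']['im'][150:220,270:325],(330,420),interpolation=3); 
o=np.zeros((520,790,3),np.uint8); o[:,:460]=a[:,:460]; o[:420,460:790]=b; cv2.imwrite('pics/crop1.png',o)
E
python3 m.py
```

```text
top wand 952 [ 523.5945 -281.6769] [55.77463150024414, 171.74758911132812] -12.439101 zmed 0.0696 zmax 0.0768
top big 1733 [ 232.6042 -313.3232] [40.972190856933594, 211.6563720703125] -30.343798 zmed 0.0378 zmax 0.0461
top small 411 [ 478.8159 -447.3124] [21.239391326904297, 116.44107818603516] -40.409084 zmed 0.0191 zmax 0.0269
top foot 1486 [651.5238 -18.9616] [147.50442504882812, 190.5887451171875] 9.7001 zmed 0.012 zmax 0.0191
top loghouse 1917 [560.4176 287.1224] [80.06269836425781, 121.1263656616211] 84.93802 zmed 0.0699 zmax 0.0768
top logall 5072 [497.2684 291.934 ] [236.4373016357422, 288.21307373046875] 79.05582 zmed 0.0498 zmax 0.0768
top restplate 970 [ 501.9078 -279.491 ] [220.49496459960938, 226.03282165527344] -22.11958 zmed 0.0099 zmax 0.014
top table z 0.0001420139228479264
scene wand 516 [ 526.6992 -277.2646] [37.049686431884766, 170.97801208496094] -11.40156 zmed 0.0664 zmax 0.0733
scene big 996 [ 236.7789 -306.4895] [47.17616653442383, 212.17608642578125] -31.987799 zmed 0.032 zmax 0.043
scene small 217 [ 479.8204 -442.6157] [28.217695236206055, 113.06864166259766] -43.70407 zmed 0.015 zmax 0.0219
scene foot 1452 [653.4584  -6.5731] [129.75343322753906, 189.8524169921875] 8.973512 zmed 0.0099 zmax 0.0217
scene loghouse 2542 [564.7916 291.0857] [79.55228424072266, 120.21634674072266] 85.03107 zmed 0.0679 zmax 0.0727
scene logall 6726 [498.1453 296.9668] [120.52835845947266, 219.24783325195312] -5.1062098 zmed 0.0488 zmax 0.0727
scene restplate 472 [ 509.9896 -270.6426] [74.65631866455078, 167.96475219726562] -11.988096 zmed 0.0079 zmax 0.0139
scene table z -0.002611126798732477
top bottle 1018 [ 0.6404 -0.0121  0.1829  0.5287  0.0405] [10.4806 30.2917] 0.0009475032216498512
scene bottle 945 [ 0.6437 -0.0106  0.1651  0.5237  0.0401] [ 9.4572 30.0074] 0.0008164809306995001
both [ 0.6427 -0.0124  0.1717  0.5271  0.0417] [ 9.8401 30.1998]
```

View pics/crop1.png

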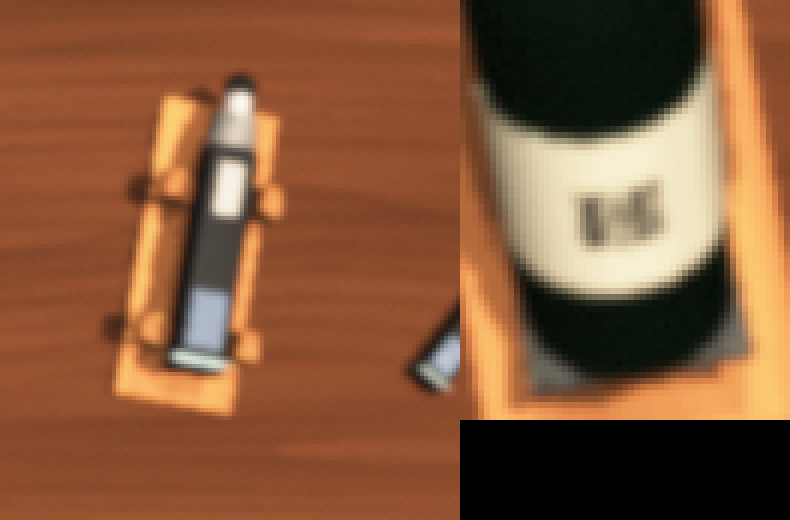

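The crop confirms it: the wand on the rest (crop (215,220)) is 171 mm long. The other two measure 212 mm and 115 mm, so this is the middle-sized one. The bar pattern is at crop (620,213), which is about (296.7,185.5) in the top image. Next I'll locate the pattern and the wand in 3D.

```bash
cat >> m.py <<'E'
print('-----')
im=D['top']['im'];g=cv2.cvtColor(im,cv2.COLOR_BGR2GRAY)
u,v=np.meshgrid(range(640),range(480)); box=(u>=288)&(u<=303)&(v>=178)&(v<=194)
w=np.clip(150-g.astype(float),0,None)*box; uv=np.array([(w*u).sum(),(w*v).sum()])/w.sum()
print('pattern px',uv, T[int(round(uv[1])),int(round(uv[0]))], np.nanmedian(T[box],0), g[178:195:2,288:304:2])
for yaw in (9.8,):
    y=np.radians(yaw); ax=np.array([.5*np.cos(y),.5*np.sin(y),.866]); aim=np.array([.866*np.cos(y),.866*np.sin(y),-.5]); lat=np.cross(ax,aim)
    p=np.nanmedian(T[box],0)
    for x0,y0 in ((.6404,-.0121),(.6437,-.0106)): print('lat of pattern vs axis',(p-[x0,y0,.13])@lat,'aim',(p-[x0,y0,.13])@aim)
# wand handle: dark/top pts at z>.066 with top camera, per-slice centre
for n in P:
    hsv=cv2.cvtColor(D[n]['im'],cv2.COLOR_BGR2HSV); X=P[n]
    m=(np.hypot(X[...,0]-.517,X[...,1]+.277)<.12)&(X[...,2]>.063)&~((hsv[...,1]>130)&(hsv[...,0]<25)&(hsv[...,2]>90))
    Q=X[m]; c,wh,a=line(Q); print(n,len(Q),c,wh,a)
    t=np.radians(a); e=np.array([np.cos(t),np.sin(t)]); s=(Q[:,:2]-c/1000)@e; l=(Q[:,:2]-c/1000)@[-e[1],e[0]]
    for k in range(-9,9,2): 
        q=(s>k*.01)&(s<k*.01+.02)
        if q.sum()>3: print(k*10,l[q].min(),l[q].max(),Q[q,2].max())
E
python3 m.py | sed -n '/-----/,$p'
```

```text
-----
pattern px [294.5152 186.017 ] [ 0.6155 -0.0129  0.169 ] [ 0.6159 -0.0134  0.1665] [[230 234 237 238 238 238 237 232]
 [228 232 234 236 234 226 210 190]
 [214 193 185 208 204 161 139 171]
 [214 140 115 177 159 137 128 173]
 [218 143 108 157 154 136 126 146]
 [218 151  99 155 182 168 131 162]
 [221 185 128 176 190 195 200 224]
 [223 225 221 229 232 234 237 238]
 [222 228 232 236 238 238 239 238]]
lat of pattern vs axis 0.002898045819322122 aim -0.039312080139776176
lat of pattern vs axis 0.00198166564134683 aim -0.04234928097147904
top 807 [ 524.5672 -280.2058] [30.742231369018555, 170.18821716308594] -10.502409
-90 -0.015371119289772642 0.01537110101181687 0.07606860203894535
-70 -0.01490364124934239 0.014927561192360269 0.07683872464791866
-50 -0.01153966899136703 0.01464639611166565 0.07474041304589775
-30 -0.0111973290802153 0.014929130885948515 0.0733315974381508
-10 -0.013879045818184851 0.01457493873694527 0.07548013534820101
10 -0.01537112850214827 0.014573549665302719 0.07582760027913561
30 -0.011760673523392233 0.014623160017791301 0.07509389970928497
50 -0.012405241691488659 0.010447847601542392 0.07114337761385255
70 -0.004295427355977601 0.0037910106592508545 0.06749423632692138
scene 412 [ 515.8635 -275.0794] [37.049686431884766, 146.99807739257812] -11.401549
-90 -0.008991219317777771 0.014655967619665604 0.06889948677273097
-70 -0.01852487389592947 0.014112414183405756 0.07197750917405035
-50 -0.018034373663344545 0.01852483150053903 0.0722084905099187
-30 -0.013778701353218773 0.015236171482031857 0.07140471095314799
-10 -0.015311038068640646 0.016881561241345613 0.06949979009781733
10 -0.017743623233167347 0.01670321372868094 0.07328857495165851
30 -0.018524862208022488 0.015725600858059074 0.07220512098139892
50 -0.009455255436496193 0.013644711156866001 0.07039314665565774
70 -0.002427547678093581 0.009494369235988903 0.06560510398336288
```

Estimated grip point: (0.506,-0.275), with wand yaw about -11.3°. I'll move above it and turn the tool so that its x axis points to the wand's tail.

Request:
send_rows --motion '[[[0,0,0],[0.88,-0.29,0.07],85],[[0,0,0],[0.88,-0.29,0.07],85],[[0,0,0],[0.88,-0.29,0.07],85],[[0,0,0],[0.88,-0.29,0.07],85],[[0,0,0],[0.88,-0.29,0.07],85]]'

```text
time: 1.7
ee_pos: [0.2835, -0.4398, 0.2208]
tcp_rot: [[0.951, 0.31, 0.0], [0.31, -0.951, -0.0], [-0.0, 0.0, -1.0]]
ft_force: [0.1, -0.7, 0.6]
finger_gap: 0.0851
grasp_force: 0.0
```

Request:
send_rows --motion '[[[0,0,0],[0.88,-0.29,0.07],85],[[0,0,0],[0.88,-0.29,0.07],85],[[0,0,0],[0.88,-0.29,0.07],85],[[0,0,0],[0.88,-0.29,0.07],85],[[0,0,0],[0.88,-0.29,0.07],85]]'

```text
time: 2.2
ee_pos: [0.3956, -0.3574, 0.2103]
tcp_rot: [[0.951, 0.311, 0.0], [0.311, -0.951, -0.0], [0.0, 0.0, -1.0]]
ft_force: [-0.4, -0.8, -0.1]
finger_gap: 0.0849
grasp_force: 0.0
```

Request:
send_rows --motion '[[[0,0,0],[0.88,-0.29,0.07],85],[[0,0,0],[0.88,-0.29,0.07],85],[[0,0,0],[0.88,-0.29,0.07],85],[[0,0,0],[0.88,-0.29,0.07],85],[[0,0,0],[0.88,-0.29,0.07],85]]'

```text
time: 2.7
ee_pos: [0.5076, -0.275, 0.1997]
tcp_rot: [[0.951, 0.311, 0.0], [0.311, -0.951, -0.0], [0.0, 0.0, -1.0]]
ft_force: [0.1, -0.0, 0.4]
finger_gap: 0.0852
grasp_force: 0.0
```

Request:
send_rows --motion '[[[0,0,-1],[0,0,0],85],[[0,0,-1],[0,0,0],85],[[0,0,-1],[0,0,0],85],[[0,0,-1],[0,0,0],85],[[0,0,-1],[0,0,0],85]]'

```text
time: 3.2
ee_pos: [0.5068, -0.2757, 0.1997]
tcp_rot: [[0.785, 0.619, -0.0], [0.619, -0.785, 0.0], [-0.0, -0.0, -1.0]]
ft_force: [-0.7, -0.5, 0.1]
finger_gap: 0.0851
grasp_force: 0.0
```

Request:
send_rows --motion '[[[0,0,-1],[0,0,0],85],[[0,0,-1],[0,0,0],85],[[0,0,-1],[0,0,0],85],[[0,0,-1],[0,0,0],85],[[0,0,-1],[0,0,0],85]]'

```text
time: 3.7
ee_pos: [0.5067, -0.2758, 0.1997]
tcp_rot: [[0.526, 0.85, -0.0], [0.85, -0.526, 0.0], [-0.0, -0.0, -1.0]]
ft_force: [-0.4, 0.2, 0.4]
finger_gap: 0.0849
grasp_force: 0.0
```

Request:
send_rows --motion '[[[0,0,-1],[0,0,0],85],[[0,0,-1],[0,0,0],85],[[0,0,-1],[0,0,0],85],[[0,0,-1],[0,0,0],85],[[0,0,-1],[0,0,0],85]]'

```text
time: 4.2
ee_pos: [0.5067, -0.2758, 0.1998]
tcp_rot: [[0.203, 0.979, -0.0], [0.979, -0.203, 0.0], [0.0, -0.0, -1.0]]
ft_force: [-0.9, -0.2, 0.1]
finger_gap: 0.0848
grasp_force: 0.0
```

Request:
send_rows --motion '[[[0,0,-1],[0,0,0],85],[[0,0,-1],[0,0,0],85],[[0,0,-1],[0,0,0],85],[[0,0,-1],[0,0,0],85],[[0,0,-1],[0,0,0],85]]'

```text
time: 4.7
ee_pos: [0.5067, -0.2758, 0.1998]
tcp_rot: [[-0.144, 0.99, 0.0], [0.99, 0.144, 0.0], [0.0, 0.0, -1.0]]
ft_force: [-0.1, -0.5, -0.1]
finger_gap: 0.0852
grasp_force: 0.0
```

Request:
send_rows --motion '[[[0,0,-1],[0,0,0],85],[[0,0,-1],[0,0,0],85],[[0,0,-1],[0,0,0],85],[[0,0,-1],[0,0,0],85],[[0,0,-1],[0,0,0],85]]'

```text
time: 5.2
ee_pos: [0.5067, -0.2758, 0.1998]
tcp_rot: [[-0.473, 0.881, -0.0], [0.881, 0.473, 0.0], [0.0, -0.0, -1.0]]
ft_force: [-0.1, 0.1, -0.4]
finger_gap: 0.0851
grasp_force: 0.0
```

Request:
send_rows --motion '[[[0,0,-1],[0,0,0],85],[[0,0,-1],[0,0,0],85],[[0,0,-1],[0,0,0],85],[[0,0,-1],[0,0,0],85],[[0,0,-1],[0,0,0],85]]'

```text
time: 5.7
ee_pos: [0.5067, -0.2758, 0.1997]
tcp_rot: [[-0.746, 0.666, -0.0], [0.666, 0.746, 0.0], [0.0, -0.0, -1.0]]
ft_force: [-0.5, 0.8, -0.4]
finger_gap: 0.0849
grasp_force: 0.0
```

Request:
send_rows --motion '[[[0,0,-1],[0,0,0],85],[[0,0,-1],[0,0,0],85],[[0,0,-1],[0,0,0],85],[[0,0,-1],[0,0,0],85],[[0,0,-0.65],[0,0,0],85]]'

```text
time: 6.2
ee_pos: [0.5067, -0.2758, 0.1998]
tcp_rot: [[-0.919, 0.393, -0.0], [0.393, 0.919, -0.0], [0.0, -0.0, -1.0]]
ft_force: [0.4, -0.0, -0.4]
finger_gap: 0.0851
grasp_force: 0.0
```

Request:
send_rows --motion '[[[0,0,-1],[0,0,0],85],[[0,0,-1],[0,0,0],85],[[0,0,-1],[0,0,0],85],[[0,0,0],[0,0,0],85]]'

```text
time: 6.6
ee_pos: [0.5067, -0.2758, 0.1997]
tcp_rot: [[-0.981, 0.195, -0.0], [0.195, 0.981, 0.0], [0.0, 0.0, -1.0]]
ft_force: [0.7, 0.3, 0.6]
finger_gap: 0.085
grasp_force: 0.0
```

```bash
cat >> h.py <<'E'
def wpts(d,s):
    c=r.calibration('wrist'); u,v=np.meshgrid(np.arange(640),np.arange(480))
    a,b=(u-c['cx'])/c['fx'],(v-c['cy'])/c['fy']; t=np.hypot(a,b); k=np.where(t>1e-6,np.tan(t)/np.maximum(t,1e-9),1)
    P=np.stack([a*k*d,b*k*d,d],-1); P[d==0]=np.nan
    T=c['T_tool_cam']; P=P@T[:3,:3].T+T[:3,3]
    return P@np.array(s['tcp_rot']).T+np.array(s['ee_pos'])
E
cat > w.py <<'E'
from h import *
np.set_printoptions(precision=4,suppress=True)
s=r.state(); im,d=snap('wrist'); cv2.imwrite('pics/wrist1.png',im); X=wpts(d,s); np.save('pics/w1.npy',X)
print(s['ee_pos'],np.degrees(np.arctan2(s['tcp_rot'][1][0],s['tcp_rot'][0][0])))
hsv=cv2.cvtColor(im,cv2.COLOR_BGR2HSV)
near=np.hypot(X[...,0]-.517,X[...,1]+.277)<.12
m=near&(X[...,2]>.064)&(X[...,2]<.085)&~((hsv[...,1]>130)&(hsv[...,0]<25)&(hsv[...,2]>90))
Q=X[m]; print(len(Q),cv2.minAreaRect((Q[:,:2]*1000).astype(np.float32)),np.median(Q[:,2]))
t=np.radians(-11.3); e=np.array([np.cos(t),np.sin(t)]); c=np.array([.506,-.2755]); q=(Q[:,:2]-c)@e; l=(Q[:,:2]-c)@[-e[1],e[0]]
for k in np.arange(-.09,.12,.02):
    z=(q>k)&(q<k+.02)
    if z.sum()>5: print(k.round(3),z.sum(),np.percentile(l[z],[1,99]),np.median(Q[z,2]))
print('ends',q.min(),q.max())
E
python3 w.py
```

```text
[ 0.5067 -0.2758  0.1997] 168.75133030891524
6540 ((525.8992919921875, -281.01708984375), (30.2304630279541, 170.484375), 78.6758804321289) 0.07139932418542039
-0.07 807 [-0.0158  0.0129] 0.07129180421459466
-0.05 1025 [-0.0151  0.013 ] 0.07196279191907665
-0.03 975 [-0.0153  0.0125] 0.0716670870944825
-0.01 938 [-0.0149  0.0127] 0.07127280587200727
0.01 893 [-0.0151  0.013 ] 0.07132529767665086
0.03 807 [-0.0146  0.0126] 0.0720100650598395
0.05 632 [-0.0149  0.0127] 0.07108852036912472
0.07 352 [-0.0113  0.0095] 0.06808834796548098
0.09 111 [-0.0055  0.0033] 0.0646703696821079
ends -0.06465175530663421 0.10583766906864972
```

View pics/wrist1.png

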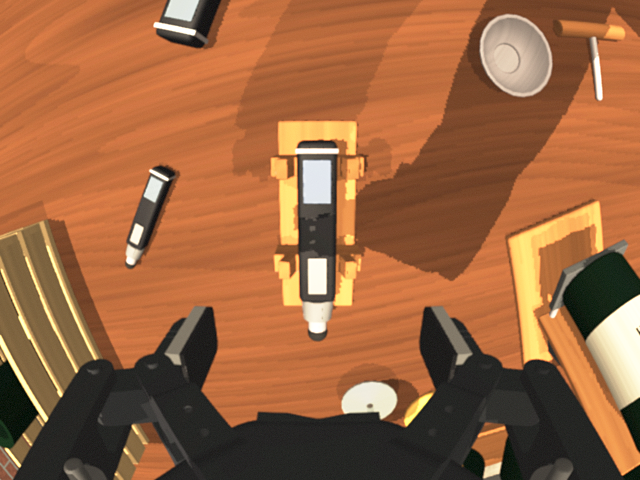

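The wrist view shows the wand in its rest, tail at (317,148) and nose at (317,330), with the fingers straddling it. It is square with the tool. I'll descend and grip.

Request:
send_rows --motion '[[[0,0,0],[0.02,-0.04,0.9],85],[[0,0,0],[0,0,0.9],85],[[0,0,0],[0,0,0.9],85],[[0,0,0],[0,0,0.9],85],[[0,0,0],[0,0,0.8],85]]'

```text
time: 7.15
ee_pos: [0.5057, -0.2767, 0.0665]
tcp_rot: [[-0.98, 0.198, -0.0], [0.198, 0.98, 0.0], [0.0, 0.0, -1.0]]
ft_force: [-0.3, -0.2, 0.1]
finger_gap: 0.085
grasp_force: 0.0
```

Request:
send_rows --motion '[[[0,0,0],[0,0,0.4],85],[[0,0,0],[0,0,0.3],85],[[0,0,0],[0,0,0.24],85],[[0,0,0],[0,0,0],85]]'

```text
time: 7.55
ee_pos: [0.5059, -0.2768, 0.0393]
tcp_rot: [[-0.981, 0.196, -0.0], [0.196, 0.981, 0.0], [0.0, 0.0, -1.0]]
ft_force: [1.0, -0.1, -0.3]
finger_gap: 0.0851
grasp_force: 0.0
```

Request:
send_rows --motion '[[[0,0,0],[0,0,0],45],[[0,0,0],[0,0,0],40],[[0,0,0],[0,0,0],36],[[0,0,0],[0,0,0],25],[[0,0,0],[0,0,0],25]]' --squeeze 60

```text
time: 8.05
ee_pos: [0.5062, -0.2769, 0.0402]
tcp_rot: [[-0.981, 0.196, 0.001], [0.196, 0.981, -0.0], [-0.001, -0.0, -1.0]]
ft_force: [-0.7, 1.1, 4.7]
finger_gap: 0.0293
grasp_force: 60.2
```

Request:
send_rows --motion '[[[0,0,0],[0,0,0],20],[[0,0,0],[0,0,0],20],[[0,0,0],[0,0,0],20],[[0,0,0],[0,0,0],20]]' --squeeze 60

```text
time: 8.45
ee_pos: [0.5061, -0.2769, 0.0402]
tcp_rot: [[-0.981, 0.196, 0.001], [0.196, 0.981, -0.001], [-0.001, -0.0, -1.0]]
ft_force: [-0.5, 1.1, 4.7]
finger_gap: 0.0294
grasp_force: 60.2
```

Request:
send_rows --motion '[[[0,0,0],[0,0,-0.2],20],[[0,0,0],[0,0,-0.5],20],[[0,0,0],[0,0,-0.9],20],[[0,0,0],[0,0,-0.9],20],[[0,0,0],[0,0,-0.9],20]]'

```text
time: 8.95
ee_pos: [0.5055, -0.2766, 0.1424]
tcp_rot: [[-0.981, 0.196, -0.001], [0.196, 0.981, 0.001], [0.001, 0.0, -1.0]]
ft_force: [-0.3, -0.2, -3.2]
finger_gap: 0.0293
grasp_force: 59.5
```

Request:
send_rows --motion '[[[0,0,0],[0,0,-0.9],20],[[0,0,0],[0,0,-0.6],20],[[0,0,0],[0,0,0],20]]'

```text
time: 9.25
ee_pos: [0.5066, -0.2774, 0.189]
tcp_rot: [[-0.981, 0.196, 0.003], [0.196, 0.981, -0.002], [-0.003, -0.002, -1.0]]
ft_force: [0.1, -0.4, -2.5]
finger_gap: 0.029
grasp_force: 59.5
```

```bash
cat > g.py <<'E'
from h import *
import sys
np.set_printoptions(precision=3,suppress=True)
def tgt(p,yaw,stand,noff=np.array([-.110,0,-.015])):
    y=np.radians(yaw); aim=np.array([.866*np.cos(y),.866*np.sin(y),-.5]); ax=np.array([.5*np.cos(y),.5*np.sin(y),.866])
    M=np.column_stack([-aim,np.cross(-ax,-aim),-ax]); t=np.array(p)-stand*aim-M@noff; return M,t,aim
def delta(M,t):
    s=r.state(); C=np.array(s['tcp_rot']); e=np.array(s['ee_pos'])
    print('ee',e,'F',np.array(s['ft_force']),'grip',s['grasp_force'],s['finger_gap'],'j',np.array(s['joint_pos']),s['time'])
    print('target',t,'shift units in current tool',C.T@(t-e)/.03,'in target tool',M.T@(t-e)/.03,'turn units',R.from_matrix(C.T@M).as_rotvec(degrees=True)/4)
E
python3 - <<'E'
from g import *
M,t,a=tgt([.6165,-.0145,.166],9.9,.06); print(M); delta(M,t)
E
```

```text
[[-0.853 -0.172 -0.493]
 [-0.149  0.985 -0.086]
 [ 0.5    0.    -0.866]]
ee [ 0.507 -0.277  0.189] F [ 0.092 -0.409 -2.514] grip 59.52105224132538 0.028975133170630468 j [-0.646  0.318 -0.003  1.247 -0.    -0.449] 9.25
target [ 0.464 -0.041  0.238] shift units in current tool [ 2.928  7.442 -1.657] in target tool [ 0.853  8.002 -1.394] turn units [ 1.356  7.458 -5.189]
```

Request:
send_rows --motion '[[[0,0,0],[0.3,0.74,-0.17],20],[[0,0,0],[0.3,0.74,-0.17],20],[[0,0,0],[0.3,0.74,-0.17],20],[[0,0,0],[0.3,0.74,-0.17],20],[[0,0,0],[0.3,0.74,-0.17],20]]'

```text
time: 9.75
ee_pos: [0.4823, -0.1572, 0.2109]
tcp_rot: [[-0.981, 0.196, -0.002], [0.196, 0.981, 0.001], [0.002, 0.001, -1.0]]
ft_force: [0.1, -0.6, -3.3]
finger_gap: 0.0291
grasp_force: 59.6
```

Request:
send_rows --motion '[[[0,0,0],[0.3,0.74,-0.17],20],[[0,0,0],[0.3,0.74,-0.17],20],[[0,0,0],[0.3,0.74,-0.17],20],[[0,0,0],[0.3,0.74,-0.17],20],[[0,0,0],[0.2,0.74,-0.17],20]]'

```text
time: 10.25
ee_pos: [0.4625, -0.0403, 0.2365]
tcp_rot: [[-0.981, 0.196, -0.002], [0.196, 0.981, 0.001], [0.002, 0.0, -1.0]]
ft_force: [0.4, -0.8, -3.4]
finger_gap: 0.0293
grasp_force: 59.6
```

Request:
send_rows --motion '[[[0.14,0.75,-0.52],[0,0,0],20],[[0.14,0.75,-0.52],[0,0,0],20],[[0.14,0.75,-0.52],[0,0,0],20],[[0.14,0.75,-0.52],[0,0,0],20],[[0.14,0.75,-0.52],[0,0,0],20]]'

```text
time: 10.75
ee_pos: [0.4633, -0.0414, 0.2365]
tcp_rot: [[-0.964, 0.01, -0.266], [0.016, 1.0, -0.021], [0.266, -0.024, -0.964]]
ft_force: [-0.1, -0.6, -3.5]
finger_gap: 0.0292
grasp_force: 59.8
```

Request:
send_rows --motion '[[[0.14,0.75,-0.52],[0,0,0],20],[[0.14,0.75,-0.52],[0,0,0],20],[[0.14,0.75,-0.52],[0,0,0],20],[[0.14,0.75,-0.52],[0,0,0],20],[[0.14,0.75,-0.52],[0,0,0],20]]'

```text
time: 11.25
ee_pos: [0.4635, -0.0415, 0.2366]
tcp_rot: [[-0.848, -0.175, -0.501], [-0.152, 0.985, -0.088], [0.508, 0.002, -0.861]]
ft_force: [0.4, 1.1, -2.2]
finger_gap: 0.0289
grasp_force: 59.9
```

Request:
send_rows --motion '[[[0,0,0],[0,0,0],20],[[0,0,0],[0,0,0],20]]'

```text
time: 11.45
ee_pos: [0.4639, -0.0416, 0.2366]
tcp_rot: [[-0.85, -0.173, -0.498], [-0.15, 0.985, -0.087], [0.506, 0.001, -0.863]]
ft_force: [-0.8, -1.1, -3.7]
finger_gap: 0.0293
grasp_force: 59.9
```

```bash
python3 - <<'E'
from g import *
M,t,a=tgt([.6165,-.0145,.166],9.9,.06); delta(M,t)
s=r.state(); im,d=snap('wrist'); X=wpts(d,s); np.save('pics/w2.npy',X); cv2.imwrite('pics/wrist2.png',im)
E
```

```text
ee [ 0.464 -0.042  0.237] F [-0.824 -1.145 -3.73 ] grip 59.94254171848297 0.02929977131313352 j [-0.163  0.464  0.213  1.825 -0.167 -0.294] 11.45
target [ 0.464 -0.041  0.238] shift units in current tool [ 0.016  0.014 -0.044] in target tool [ 0.016  0.014 -0.044] turn units [ 0.004 -0.092  0.021]
```

View pics/wrist2.png

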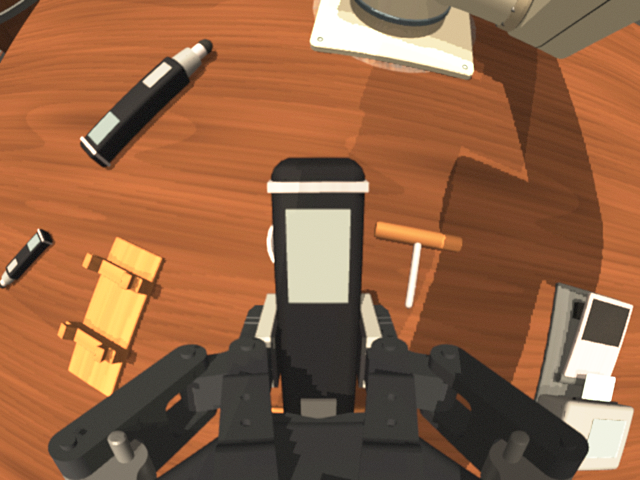

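The wrist view shows the wand held square, tail at (318,170). The bottle is hidden behind the gripper, so I'll close in to about 15 mm standoff and check with the fixed cameras.

Request:
send_rows --motion '[[[0,-0.09,0.02],[-0.3,0.01,-0.04],20],[[0,0,0],[-0.4,0,0],20],[[0,0,0],[-0.4,0,0],20],[[0,0,0],[-0.4,0,0],20],[[0,0,0],[0,0,0],20]]'

```text
time: 12.0
ee_pos: [0.5041, -0.0348, 0.2144]
tcp_rot: [[-0.852, -0.172, -0.494], [-0.149, 0.985, -0.086], [0.501, 0.001, -0.865]]
ft_force: [-0.2, 0.2, -3.3]
finger_gap: 0.0292
grasp_force: 59.9
```

```bash
python3 - <<'E'
from g import *
M,t,a=tgt([.6165,-.0145,.166],9.9,.015); delta(M,t)
s=r.state(); N=np.array(s['ee_pos'])+np.array(s['tcp_rot'])@[-.11,0,-.015]; print('nose est',N)
o=[]
for n in('top','scene'):
    im,d=snap(n); c=r.calibration(n); K=np.array([[c['fx'],0,c['cx']],[0,c['fy'],c['cy']],[0,0,1.]])
    L=[N,np.array([.6165,-.0145,.166]),N-a*.04]
    uv=cv2.projectPoints(np.array(L),np.array(c['rvec'],float),np.array(c['tvec'],float),K,None)[0][:,0]; print(n,uv)
    x,y=(256,140) if n=='top' else (225,235)
    cr=cv2.resize(im[y:y+80,x:x+66],(396,480),interpolation=cv2.INTER_CUBIC)
    for q,col in zip(uv,((0,0,255),(0,255,0),(255,0,0))): cv2.circle(cr,tuple(int(v) for v in ((q-[x,y]+.5)*6)),3,col,-1)
    o.append(cr)
cv2.imwrite('pics/near.png',np.hstack(o))
E
```

```text
ee [ 0.504 -0.035  0.214] F [-0.211  0.213 -3.333] grip 59.94844079017639 0.02915812173615534 j [-0.144  0.54   0.289  1.823 -0.156 -0.277] 12.0
target [ 0.502 -0.034  0.216] shift units in current tool [ 0.064  0.021 -0.006] in target tool [ 0.064  0.021 -0.006] turn units [ 0.004 -0.016  0.01 ]
nose est [ 0.605 -0.017  0.172]
top [[296.993 190.556]
 [295.807 185.82 ]
 [299.834 205.351]]
scene [[289.224 257.99 ]
 [284.56  262.514]
 [303.702 244.437]]
```

View pics/near.png

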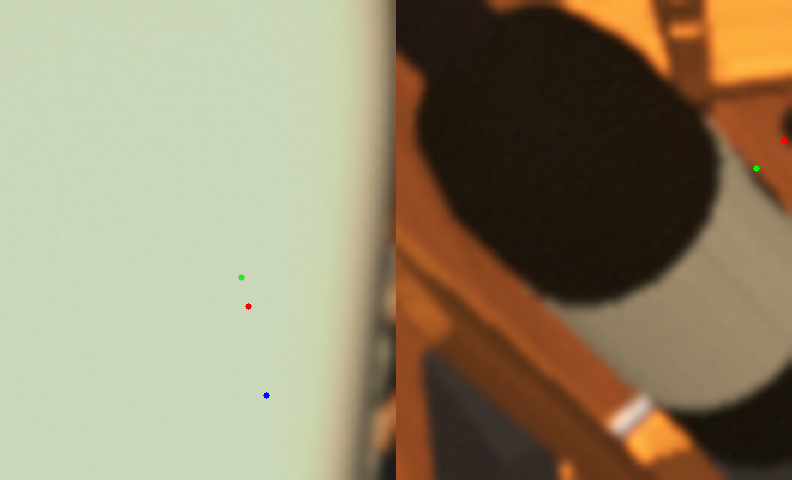

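```bash
python3 - <<'E'
from h import *
im=np.load('pics/scene.npz')['im']; x,y=250,225
cr=cv2.resize(im[y:y+90,x:x+120],(800,600),interpolation=cv2.INTER_CUBIC)
k=800/120
for q,col in zip([(289.2,258),(284.6,262.5),(303.7,244.4)],((0,0,255),(0,255,0),(255,0,0))): cv2.circle(cr,(int((q[0]-x+.5)*k),int((q[1]-y+.5)*k)),3,col,-1)
cv2.imwrite('pics/near2.png',cr)
E
```

```text
(no output)
```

View pics/near2.png

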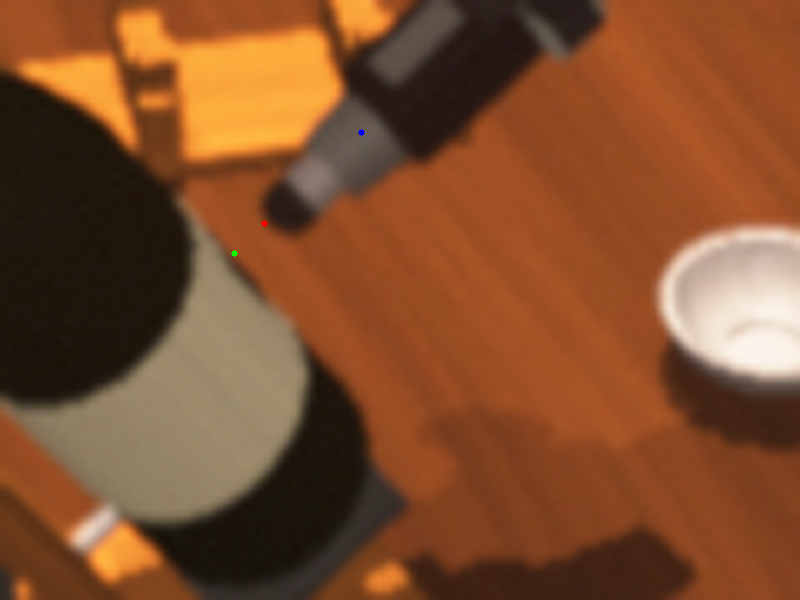

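The crop shows the pattern's dark sliver at about (250,275) on the bottle edge, while the wand axis meets the edge near (238,254). That suggests I'm aiming a few mm too high, so I'll quantify it.

```bash
cat > q.py <<'E'
from g import *
M,t,a=tgt([.6165,-.0145,.166],9.9,.015); ax=-M[:,2]; lat=np.cross(ax,a)
A=np.array([.6165,-.0145,.166])
d0=np.load('pics/scene.npz'); im,X=d0['im'],pts('scene',d0['d'])
s=r.state(); C=np.array(s['tcp_rot']); e=np.array(s['ee_pos'])
# wand cloud bias in scene: expected wand coords
W=(X-e)@C; w=np.stack([-W[...,0],W[...,1],-W[...,2]],-1)-[0,0,.015]  # from grip: x fwd, z up
m=(np.abs(w[...,1])<.03)&(np.abs(w[...,2])<.03)&(w[...,0]>.02)&(w[...,0]<.12)
for k in np.arange(.03,.12,.01):
    q=m&(w[...,0]>k)&(w[...,0]<k+.01)
    if q.sum()>3: print('wand',k.round(2),q.sum(),'y',np.percentile(w[q][:,1],[3,97]),'z',np.percentile(w[q][:,2],[3,97]))
print('nose max x',w[m][:,0].max())
# label
hs=cv2.cvtColor(im,cv2.COLOR_BGR2HSV); B=(X-A)@np.column_stack([a,lat,ax])
def rep(n,B,hs,imn):
    m=(np.abs(B[...,1])<.045)&(B[...,0]>-.012)&(B[...,0]<.05)&(np.abs(B[...,2])<.08)&(hs[...,2]>110)&(hs[...,1]<110)
    for k in np.arange(-.04,.04,.01):
        q=m&(B[...,1]>k)&(B[...,1]<k+.01)
        if q.sum()>8: z=B[q][:,2]; print(n,'lat',k.round(2),q.sum(),'zrange',np.percentile(z,[2,98]),'x',np.median(B[q][:,0]))
rep('scene',B,hs,im)
d1=pts('top',np.load('pics/top.npz')['d']) 
E
python3 - <<'E'
exec(open('q.py').read())
im=cv2.imread('pics/top0.png'); hs=cv2.cvtColor(im,cv2.COLOR_BGR2HSV)
# initial top depth lost; intersect pixels with cylinder (axis from fit)
c=r.calibration('top'); Rm=cv2.Rodrigues(np.array(c['rvec'],float))[0]; o=-Rm.T@np.array(c['tvec']).ravel()
ctr=A+.04*a
def hit(u,v):
    dr=Rm.T@np.array([(u-c['cx'])/c['fx'],(v-c['cy'])/c['fy'],1.])
    f=lambda x:x-(x@ax)*ax
    p,q=f(o-ctr),f(dr); k=(-(p@q)-np.sqrt((p@q)**2-(q@q)*(p@p-.0016)))/(q@q)
    return (o+k*dr-A)@np.column_stack([a,lat,ax])
g=cv2.cvtColor(im,cv2.COLOR_BGR2GRAY).astype(float)
print('pattern px->',hit(296.2,185.6), hit(294.5,186))
for u in (288,296,304):
    col=g[160:212,u]; print(u,[v for v in range(160,211) if (g[v,u]>130)!=(g[v+1,u]>130)],[hit(u,v+.5)[2].round(4) for v in range(160,211) if (g[v,u]>130)!=(g[v+1,u]>130)])
E
```

```text
wand 0.03 94 y [-0.01   0.018] z [-0.012  0.017]
wand 0.04 95 y [-0.01   0.018] z [-0.012  0.016]
wand 0.05 94 y [-0.01   0.017] z [-0.013  0.016]
wand 0.06 89 y [-0.008  0.017] z [-0.012  0.014]
wand 0.07 68 y [-0.006  0.015] z [-0.007  0.013]
wand 0.08 55 y [-0.006  0.014] z [-0.009  0.012]
wand 0.09 39 y [-0.003  0.01 ] z [-0.004  0.007]
wand 0.1 40 y [-0.003  0.01 ] z [-0.006  0.009]
nose max x 0.1104255286893671
scene lat 0.01 47 zrange [-0.036  0.032] x 0.005771918643313032
scene lat 0.02 106 zrange [-0.037  0.036] x 0.011988041566705496
scene lat 0.03 378 zrange [-0.037  0.036] x 0.03194134911068606
pattern px-> [ 0.    -0.001  0.   ] [0.    0.003 0.   ]
288 [172, 197] [np.float64(0.0404), np.float64(-0.0375)]
296 [172, 198] [np.float64(0.0379), np.float64(-0.0391)]
304 [168, 196] [np.float64(0.0389), np.float64(-0.0397)]
```

Request:
send_rows --motion '[[[0,0,0],[-0.1,-0.06,0.07],20],[[0,0,0],[-0.1,0,0],20],[[0,0,0],[-0.1,0,0],20],[[0,0,0],[0,0,0],20],[[0,0,0],[0,0,0],20]]'

```text
time: 12.6
ee_pos: [0.5099, -0.0356, 0.2098]
tcp_rot: [[-0.853, -0.172, -0.492], [-0.149, 0.985, -0.086], [0.5, -0.0, -0.866]]
ft_force: [-0.7, 0.7, -2.7]
finger_gap: 0.0292
grasp_force: 59.9
```

Request:
send_rows --motion '[[[0,0,0],[-0.07,0,0],20],[[0,0,0],[0,0,0],20],[[0,0,0],[0,0,0],20]]'

```text
time: 12.9
ee_pos: [0.5117, -0.0353, 0.2087]
tcp_rot: [[-0.853, -0.172, -0.492], [-0.149, 0.985, -0.086], [0.5, -0.0, -0.866]]
ft_force: [0.0, -0.2, -2.3]
finger_gap: 0.0291
grasp_force: 59.9
```

Request:
send_rows --motion '[[[0,0,0],[-0.07,0,0],20],[[0,0,0],[0,0,0],20],[[0,0,0],[0,0,0],20]]'

```text
time: 13.2
ee_pos: [0.5136, -0.0349, 0.2076]
tcp_rot: [[-0.853, -0.172, -0.492], [-0.149, 0.985, -0.086], [0.5, 0.0, -0.866]]
ft_force: [-0.2, -0.1, -2.5]
finger_gap: 0.029
grasp_force: 59.9
```

Request:
send_rows --motion '[[[0,0,0],[-0.07,0,0],20],[[0,0,0],[0,0,0],20],[[0,0,0],[0,0,0],20]]'

```text
time: 13.5
ee_pos: [0.5154, -0.0346, 0.2065]
tcp_rot: [[-0.853, -0.172, -0.492], [-0.149, 0.985, -0.086], [0.5, 0.0, -0.866]]
ft_force: [0.7, -0.1, -2.8]
finger_gap: 0.0292
grasp_force: 59.9
```

```bash
cat > f.py <<'E'
from g import *
F=[]
a=tgt([0,0,0],9.9,0)[2]
for i in range(6):
    r.camera('scene'); F.append(r.state()['ft_force'])
F=np.array(F); print(F.mean(0),F.std(0),'aim push',-(F-[-.1,-.2,-3.2])@a, -((F.mean(0)-[-.1,-.2,-3.2])@a))
s=r.state(); N=np.array(s['ee_pos'])+np.array(s['tcp_rot'])@[-.11,0,-.015]; print(s['time'],s['ee_pos'],'nose free est',N,'past A',(N-[.6165,-.0145,.166])@a)
E
python3 f.py
```

```text
[-0.058  0.205 -2.992] [0.224 0.357 0.407] aim push [-0.333  0.497 -0.406  0.169  0.293 -0.17 ] 0.008192276201691079
13.8 [ 0.515 -0.035  0.207] nose free est [ 0.617 -0.017  0.165] past A 0.00035812042670899954
```

Request:
send_rows --motion '[[[0,0,0],[-0.07,0,0],20],[[0,0,0],[0,0,0],20],[[0,0,0],[0,0,0],20]]'

```text
time: 14.1
ee_pos: [0.517, -0.0343, 0.2056]
tcp_rot: [[-0.853, -0.172, -0.493], [-0.149, 0.985, -0.086], [0.5, 0.0, -0.866]]
ft_force: [-0.5, -0.9, -2.2]
finger_gap: 0.0293
grasp_force: 60.0
```

Request:
send_rows --motion '[[[0,0,0],[-0.07,0,0],20],[[0,0,0],[0,0,0],20],[[0,0,0],[0,0,0],20]]'

```text
time: 14.4
ee_pos: [0.5189, -0.034, 0.2045]
tcp_rot: [[-0.853, -0.172, -0.492], [-0.149, 0.985, -0.086], [0.5, 0.0, -0.866]]
ft_force: [-2.3, 0.3, -1.4]
finger_gap: 0.0292
grasp_force: 60.0
```

Request:
send_rows --motion '[[[0,0,0],[-0.07,0,0],20],[[0,0,0],[0,0,0],20],[[0,0,0],[0,0,0],20]]'

```text
time: 14.7
ee_pos: [0.5207, -0.0337, 0.2035]
tcp_rot: [[-0.853, -0.172, -0.492], [-0.149, 0.985, -0.086], [0.5, 0.0, -0.866]]
ft_force: [-3.1, -0.3, -0.8]
finger_gap: 0.0293
grasp_force: 60.0
```

```bash
python3 f.py
```

```text
[-2.614 -0.163 -0.247] [0.553 0.251 0.553] aim push [3.859 3.629 4.031 4.206 2.727 3.242] 3.615543728512942
15.0 [ 0.521 -0.034  0.203] nose free est [ 0.622 -0.016  0.162] past A 0.006638331928766228
```

Contact at about 3.6 N. I'll hold, and check the contact spot in the scene view.

Request:
send_rows --motion '[[[0,0,0],[0,0,0],20],[[0,0,0],[0,0,0],20],[[0,0,0],[0,0,0],20],[[0,0,0],[0,0,0],20],[[0,0,0],[0,0,0],20]]'

```text
time: 15.5
ee_pos: [0.5207, -0.0337, 0.2035]
tcp_rot: [[-0.853, -0.172, -0.492], [-0.149, 0.985, -0.086], [0.5, 0.0, -0.866]]
ft_force: [-3.0, -0.4, -0.2]
finger_gap: 0.0293
grasp_force: 60.0
```

Request:
send_rows --motion '[[[0,0,0],[0,0,0],20],[[0,0,0],[0,0,0],20],[[0,0,0],[0,0,0],20],[[0,0,0],[0,0,0],20],[[0,0,0],[0,0,0],20]]'

```text
time: 16.0
ee_pos: [0.5207, -0.0337, 0.2035]
tcp_rot: [[-0.853, -0.172, -0.492], [-0.149, 0.985, -0.086], [0.5, -0.0, -0.866]]
ft_force: [-2.1, -0.7, 0.0]
finger_gap: 0.0292
grasp_force: 60.0
```

```bash
python3 f.py; python3 - <<'E'
from h import *
im,d=snap('scene'); x,y=250,225
cv2.imwrite('pics/press.png',cv2.resize(im[y:y+75,x:x+100],(800,600),interpolation=cv2.INTER_CUBIC))
E
```

```text
[-2.843 -0.092 -0.778] [0.566 0.428 0.572] aim push [3.536 4.25  2.717 3.953 3.408 3.349] 3.5354683036719647
16.3 [ 0.521 -0.034  0.203] nose free est [ 0.622 -0.016  0.161] past A 0.006678441531945749
```

View pics/press.png

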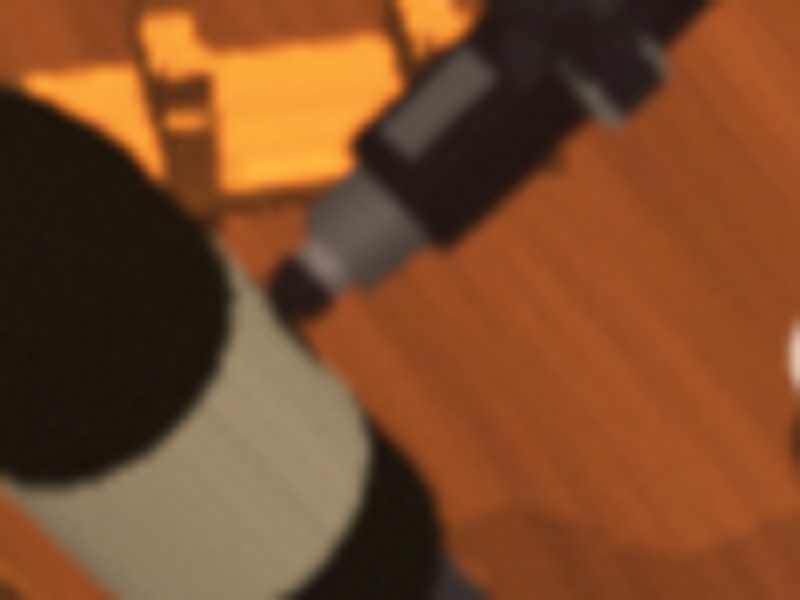

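```bash
python3 - <<'E'
from g import *
M,t,a=tgt([.6165,-.0145,.166],9.9,.015); ax=-M[:,2]; lat=M[:,1]; A=np.array([.6165,-.0145,.166])
c=r.calibration('scene'); K=np.array([[c['fx'],0,c['cx']],[0,c['fy'],c['cy']],[0,0,1.]])
L=[];N=[]
for z in(-.0385,-.014,0,.014,.0385):
  for l in(0,.0135,.025,.033):
    L.append(A+.002*a+a*(.04-np.sqrt(.0016-l*l))+lat*l+ax*z); N.append((z,l))
uv=cv2.projectPoints(np.array(L),np.array(c['rvec'],float),np.array(c['tvec'],float),K,None)[0][:,0]
for n,q in zip(N,uv): print(n,((q-[250,225]+.5)*8).round(),((q-[250,225]+.5)*6.667).round())
E
```

```text
(-0.0385, 0) [339. 382.] [283. 318.]
(-0.0385, 0.0135) [361. 417.] [301. 348.]
(-0.0385, 0.025) [367. 460.] [306. 384.]
(-0.0385, 0.033) [360. 502.] [300. 418.]
(-0.014, 0) [299. 336.] [249. 280.]
(-0.014, 0.0135) [320. 372.] [267. 310.]
(-0.014, 0.025) [326. 415.] [272. 346.]
(-0.014, 0.033) [318. 457.] [265. 381.]
(0, 0) [275. 310.] [229. 258.]
(0, 0.0135) [296. 346.] [247. 288.]
(0, 0.025) [302. 389.] [252. 324.]
(0, 0.033) [294. 431.] [245. 359.]
(0.014, 0) [250. 282.] [209. 235.]
(0.014, 0.0135) [272. 318.] [227. 265.]
(0.014, 0.025) [278. 362.] [231. 302.]
(0.014, 0.033) [269. 404.] [224. 337.]
(0.0385, 0) [206. 233.] [172. 194.]
(0.0385, 0.0135) [228. 270.] [190. 225.]
(0.0385, 0.025) [233. 314.] [195. 261.]
(0.0385, 0.033) [225. 357.] [187. 297.]
```

The predicted positions match the sliver and the contact spot, so the aim is good, and it has been held for over 1.5 s at about 3.5 N. I'll back off.

Request:
send_rows --motion '[[[0,0,0],[0.1,0,0],20],[[0,0,0],[0.3,0,0],20],[[0,0,0],[0.6,0,0],20],[[0,0,0],[0.7,0,0],20],[[0,0,0],[0.7,0,0],20]]'

```text
time: 16.85
ee_pos: [0.4585, -0.0446, 0.2398]
tcp_rot: [[-0.854, -0.172, -0.492], [-0.149, 0.985, -0.086], [0.499, -0.0, -0.866]]
ft_force: [0.1, 0.5, -2.4]
finger_gap: 0.0292
grasp_force: 59.9
```

Request:
send_rows --motion '[[[-0.14,-0.75,0.52],[0,0,0],20],[[-0.14,-0.75,0.52],[0,0,0],20],[[-0.14,-0.75,0.52],[0,0,0],20],[[-0.14,-0.75,0.52],[0,0,0],20],[[-0.14,-0.75,0.52],[0,0,0],20]]'

```text
time: 17.35
ee_pos: [0.459, -0.0445, 0.2398]
tcp_rot: [[-0.967, 0.015, -0.253], [0.02, 1.0, -0.02], [0.253, -0.024, -0.967]]
ft_force: [-0.1, -0.0, -2.8]
finger_gap: 0.0292
grasp_force: 59.9
```

Request:
send_rows --motion '[[[-0.14,-0.75,0.52],[0,0,0],20],[[-0.14,-0.75,0.52],[0,0,0],20],[[-0.14,-0.75,0.52],[0,0,0],20],[[-0.14,-0.75,0.52],[0,0,0],20],[[-0.14,-0.75,0.52],[0,0,0],20]]'

```text
time: 17.85
ee_pos: [0.4588, -0.0445, 0.2398]
tcp_rot: [[-0.98, 0.199, 0.009], [0.199, 0.98, 0.0], [-0.009, 0.002, -1.0]]
ft_force: [0.7, -0.4, -3.5]
finger_gap: 0.029
grasp_force: 59.8
```

Request:
send_rows --motion '[[[0,0,0],[0,0,0],20]]'

```text
time: 17.95
ee_pos: [0.4579, -0.0443, 0.2403]
tcp_rot: [[-0.98, 0.198, 0.009], [0.198, 0.98, -0.0], [-0.009, 0.002, -1.0]]
ft_force: [-0.9, -1.1, -2.2]
finger_gap: 0.0292
grasp_force: 59.9
```

```bash
cat > home.py <<'E'
from g import *
y=np.radians(168.7); H=np.column_stack([[np.cos(y),np.sin(y),0],[-np.sin(y)*-1,-np.cos(y),0],[0,0,-1]])
print(H); delta(H,np.array([.5060,-.2768,.12]))
E
python3 home.py
```

```text
[[-0.981  0.196  0.   ]
 [ 0.196  0.981  0.   ]
 [ 0.     0.    -1.   ]]
ee [ 0.458 -0.044  0.24 ] F [-0.896 -1.065 -2.207] grip 59.85513210296631 0.029216995022277616 j [-0.281  0.096 -0.161  1.306  0.002 -0.081] 17.95
target [ 0.506 -0.277  0.12 ] shift units in current tool [-3.072 -7.284  4.024] in target tool [-3.09  -7.285  4.009] turn units [ 0.022  0.122 -0.032]
```

Request:
send_rows --motion '[[[0.02,0.12,-0.03],[-0.31,-0.73,0.2],20],[[0,0,0],[-0.31,-0.73,0.2],20],[[0,0,0],[-0.31,-0.73,0.2],20],[[0,0,0],[-0.31,-0.73,0.2],20],[[0,0,0],[-0.31,-0.73,0.2],20]]'

```text
time: 18.45
ee_pos: [0.4834, -0.1619, 0.209]
tcp_rot: [[-0.981, 0.194, -0.004], [0.194, 0.981, 0.001], [0.004, 0.0, -1.0]]
ft_force: [0.4, 0.4, -2.5]
finger_gap: 0.029
grasp_force: 59.9
```

Request:
send_rows --motion '[[[0,0,0],[-0.31,-0.73,0.2],20],[[0,0,0],[-0.31,-0.73,0.2],20],[[0,0,0],[-0.31,-0.73,0.2],20],[[0,0,0],[-0.31,-0.73,0.2],20],[[0,0,0],[-0.3,-0.7,0.2],20]]'

```text
time: 18.95
ee_pos: [0.5078, -0.2778, 0.1787]
tcp_rot: [[-0.981, 0.195, -0.003], [0.195, 0.981, 0.001], [0.003, 0.0, -1.0]]
ft_force: [0.5, 0.1, -2.5]
finger_gap: 0.0293
grasp_force: 59.9
```

Request:
send_rows --motion '[[[0,0,0],[0,0,0.7],20],[[0,0,0],[0,0,0.7],20],[[0,0,0],[0,0,0.6],20],[[0,0,0],[0,0,0],20],[[0,0,0],[0,0,0],20]]'

```text
time: 19.45
ee_pos: [0.5075, -0.2767, 0.1194]
tcp_rot: [[-0.981, 0.195, -0.003], [0.195, 0.981, 0.001], [0.003, 0.0, -1.0]]
ft_force: [0.1, -0.1, -2.2]
finger_gap: 0.0297
grasp_force: 59.9
```

```bash
sed -i 's/,.12\]/,.0405]/' home.py; python3 home.py
```

```text
[[-0.981  0.196  0.   ]
 [ 0.196  0.981  0.   ]
 [ 0.     0.    -1.   ]]
ee [ 0.508 -0.277  0.119] F [ 0.118 -0.085 -2.169] grip 59.90649104118347 0.02968150465823509 j [-0.644  0.361 -0.121  1.091 -0.001 -0.448] 19.45
target [ 0.506 -0.277  0.041] shift units in current tool [ 0.042 -0.014  2.629] in target tool [ 0.049 -0.013  2.629] turn units [ 0.006 -0.041  0.014]
```

Request:
send_rows --motion '[[[0,-0.04,0.01],[0.05,-0.01,0.6],20],[[0,0,0],[0,0,0.6],20],[[0,0,0],[0,0,0.5],20],[[0,0,0],[0,0,0.4],20],[[0,0,0],[0,0,0.3],20]]'

```text
time: 19.95
ee_pos: [0.5062, -0.2767, 0.0473]
tcp_rot: [[-0.981, 0.196, 0.001], [0.196, 0.981, -0.0], [-0.001, -0.0, -1.0]]
ft_force: [0.1, -0.4, -3.2]
finger_gap: 0.029
grasp_force: 60.2
```

Request:
send_rows --motion '[[[0,0,0],[0,0,0.07],20],[[0,0,0],[0,0,0.07],20],[[0,0,0],[0,0,0],20]]'

```text
time: 20.25
ee_pos: [0.5061, -0.2765, 0.0434]
tcp_rot: [[-0.981, 0.196, 0.001], [0.196, 0.981, -0.0], [-0.001, -0.0, -1.0]]
ft_force: [-0.1, 0.4, -3.5]
finger_gap: 0.0293
grasp_force: 60.1
```

Request:
send_rows --motion '[[[0,0,0],[0,0,0.05],20],[[0,0,0],[0,0,0],20],[[0,0,0],[0,0,0],20]]'

```text
time: 20.55
ee_pos: [0.5059, -0.2764, 0.0417]
tcp_rot: [[-0.981, 0.196, 0.001], [0.196, 0.981, -0.0], [-0.001, 0.0, -1.0]]
ft_force: [0.2, 0.1, -2.1]
finger_gap: 0.0291
grasp_force: 60.1
```

```bash
python3 home.py|tail -2
```

```text
ee [ 0.506 -0.276  0.042] F [ 0.209  0.125 -2.079] grip 60.14907717704773 0.029090581666075675 j [-0.646  0.42  -0.246  0.904  0.    -0.449] 20.55
target [ 0.506 -0.277  0.041] shift units in current tool [-0.006 -0.012  0.041] in target tool [-0.006 -0.012  0.041] turn units [0.001 0.012 0.002]
```

Request:
send_rows --motion '[[[0,0,0],[0,-0.01,0.03],20],[[0,0,0],[0,0,0.02],20],[[0,0,0],[0,0,0],20]]'

```text
time: 20.85
ee_pos: [0.5058, -0.2767, 0.0402]
tcp_rot: [[-0.981, 0.196, 0.001], [0.196, 0.981, -0.0], [-0.001, 0.0, -1.0]]
ft_force: [-0.8, 0.6, 0.2]
finger_gap: 0.0293
grasp_force: 60.3
```

Request:
send_rows --motion '[[[0,0,0],[0,0,0],28],[[0,0,0],[0,0,0],30],[[0,0,0],[0,0,0],32],[[0,0,0],[0,0,0],36],[[0,0,0],[0,0,0],42]]' --squeeze 20

```text
time: 21.35
ee_pos: [0.5059, -0.2767, 0.0401]
tcp_rot: [[-0.981, 0.196, 0.001], [0.196, 0.981, -0.0], [-0.001, 0.0, -1.0]]
ft_force: [-0.1, 0.4, 0.5]
finger_gap: 0.042
grasp_force: 0.0
```

Request:
send_rows --motion '[[[0,0,0],[0,0,0],60],[[0,0,0],[0,0,0],70],[[0,0,0],[0,0,0],80],[[0,0,0],[0,0,0],80],[[0,0,0],[0,0,0],80]]'

```text
time: 21.85
ee_pos: [0.5058, -0.2766, 0.04]
tcp_rot: [[-0.981, 0.196, 0.001], [0.196, 0.981, 0.0], [-0.0, 0.0, -1.0]]
ft_force: [-0.5, -0.1, -0.3]
finger_gap: 0.0799
grasp_force: 0.0
```

Released gently. I'll rise and check the wand from above.

Request:
send_rows --motion '[[[0,0,0],[0,0,-0.4],80],[[0,0,0],[0,0,-0.9],80],[[0,0,0],[0,0,-1],80],[[0,0,0],[0,0,-1],80],[[0,0,0],[0,0,-1],80]]'

```text
time: 22.35
ee_pos: [0.5056, -0.2766, 0.1713]
tcp_rot: [[-0.981, 0.196, 0.001], [0.196, 0.981, -0.0], [-0.001, -0.0, -1.0]]
ft_force: [-0.2, 0.8, -0.6]
finger_gap: 0.08
grasp_force: 0.0
```

Request:
send_rows --motion '[[[0,0,0],[0,0,-1],80],[[0,0,0],[0,0,0],80],[[0,0,0],[0,0,0],80]]'

```text
time: 22.65
ee_pos: [0.5058, -0.2768, 0.2002]
tcp_rot: [[-0.981, 0.196, 0.002], [0.196, 0.981, -0.001], [-0.002, -0.001, -1.0]]
ft_force: [-1.5, 0.4, -0.0]
finger_gap: 0.0802
grasp_force: 0.0
```

```bash
sed -i 's/wrist1.png/wrist3.png/' w.py; python3 w.py; python3 - <<'E'
from h import *
np.set_printoptions(precision=4,suppress=True)
im,d=snap('top'); 
for o in r.spot_in('treadle_pad','top')[:1]: print(o)
X=pts('top',d); t=np.radians(-5.05); e=np.array([np.cos(t),np.sin(t)]); n=np.array([-e[1],e[0]])
for nm in('top','scene'):
    if nm=='scene': im,d=snap('scene'); X=pts('scene',d)
    s=(X[...,:2]-[.495,.2955])@e; l=(X[...,:2]-[.495,.2955])@n; z=X[...,2]
    for k in np.arange(-.12,.05,.01):
        q=(s>k)&(s<k+.01)&(np.abs(l)<.02)
        if q.sum()>3: print(nm,k.round(2),q.sum(),np.nanmedian(z[q]))
    q=(s>-.09)&(s<-.04)&(z>.03)&(np.abs(l)<.08); print(nm,'treadle lat',np.percentile(l[q],[2,98]))
E
```

```text
[ 0.5058 -0.2768  0.2002] 168.70787307469783
6532 ((525.2635498046875, -280.650390625), (30.755496978759766, 169.72752380371094), 78.830322265625) 0.07144745265184399
-0.07 816 [-0.0161  0.0132] 0.07120890326827413
-0.05 1019 [-0.0149  0.0126] 0.07204033053224093
-0.03 979 [-0.0151  0.0128] 0.07166909155367249
-0.01 919 [-0.0153  0.0123] 0.07135096979686764
0.01 901 [-0.0156  0.0134] 0.07137962765286424
0.03 822 [-0.0151  0.0129] 0.0719924462283995
0.05 616 [-0.0145  0.0123] 0.07104793017526408
0.07 356 [-0.0117  0.0099] 0.06808317390286991
0.09 104 [-0.006   0.0037] 0.06471930803119798
ends -0.06499078374722689 0.10475982815799022
top -0.12 75 -9.085190584568702e-05
top -0.11 74 0.007978970625811183
top -0.1 65 0.05153943733947488
top -0.09 86 0.05049993084622309
top -0.08 79 0.048410513622751845
top -0.07 80 0.045148253131267545
top -0.06 78 0.042936449071763166
top -0.05 78 0.03955826708319916
top -0.04 79 0.03665530593959599
top -0.03 76 0.03312370674934222
top -0.02 74 0.0311650231879542
top -0.01 92 0.03241197702873156
top -0.0 78 0.052266908196790154
top 0.01 83 0.05242963536622608
top 0.02 100 0.05576089608016551
top 0.03 82 0.06996048623094064
top 0.04 85 0.07022407658481537
top treadle lat [-0.0413  0.0356]
scene -0.12 10 -0.0016390662131394534
scene -0.1 32 0.0498359566547938
scene -0.09 105 0.04902581230366979
scene -0.08 109 0.04629080920831025
scene -0.07 109 0.04397706059207527
scene -0.06 110 0.04141184187434051
scene -0.05 110 0.03837172200285203
scene -0.04 108 0.0347468094473895
scene -0.03 113 0.032154469582626154
scene -0.02 85 0.029835792542617163
scene -0.01 54 0.047386794137704365
scene -0.0 118 0.04987214242335714
scene 0.01 108 0.05036403172368098
scene 0.02 40 0.050825160031498756
scene 0.03 86 0.06737965027810175
scene 0.04 103 0.06838604638016785
scene treadle lat [-0.0373  0.0401]
```

The wand is back home within 1 mm. Next I'll close the gripper and move over the treadle pad at about (0.413,0.303).

Request:
send_rows --motion '[[[0,0,0],[0.34,0.92,0],0],[[0,0,0],[0.34,0.92,0],0],[[0,0,0],[0.34,0.92,0],0],[[0,0,0],[0.34,0.92,0],0],[[0,0,0],[0.34,0.92,0],0]]'

```text
time: 23.35
ee_pos: [0.482, -0.1301, 0.1983]
tcp_rot: [[-0.981, 0.196, -0.001], [0.196, 0.981, 0.001], [0.001, 0.001, -1.0]]
ft_force: [0.6, -0.6, 1.1]
finger_gap: 0.0066
grasp_force: 0.0
```

Request:
send_rows --motion '[[[0,0,0],[0.34,0.92,0],0],[[0,0,0],[0.34,0.92,0],0],[[0,0,0],[0.34,0.92,0],0],[[0,0,0],[0.34,0.92,0],0],[[0,0,0],[0.34,0.92,0],0]]'

```text
time: 23.85
ee_pos: [0.459, 0.0151, 0.1984]
tcp_rot: [[-0.981, 0.196, -0.001], [0.196, 0.981, 0.0], [0.001, 0.0, -1.0]]
ft_force: [0.6, -0.7, -0.1]
finger_gap: -0.0002
grasp_force: 0.0
```

Request:
send_rows --motion '[[[0,0,0],[0.34,0.92,0],0],[[0,0,0],[0.34,0.92,0],0],[[0,0,0],[0.34,0.92,0],0],[[0,0,0],[0.34,0.92,0],0],[[0,0,0],[0.34,0.92,0],0]]'

```text
time: 24.35
ee_pos: [0.4361, 0.1604, 0.1984]
tcp_rot: [[-0.981, 0.196, -0.001], [0.196, 0.981, -0.0], [0.001, -0.0, -1.0]]
ft_force: [0.7, -0.3, -1.1]
finger_gap: -0.0002
grasp_force: 0.0
```

Request:
send_rows --motion '[[[0,0,0],[0.34,0.92,0],0],[[0,0,0],[0.34,0.92,0],0],[[0,0,0],[0.34,0.92,0],0],[[0,0,0],[0.34,0.92,0],0],[[0,0,0],[0.34,0.88,0],0]]'

```text
time: 24.85
ee_pos: [0.4129, 0.3046, 0.1983]
tcp_rot: [[-0.981, 0.196, -0.001], [0.196, 0.981, -0.001], [0.001, -0.001, -1.0]]
ft_force: [0.3, -0.3, 0.6]
finger_gap: -0.0001
grasp_force: 0.0
```

Request:
send_rows --motion '[[[0,0,0],[0,0,0.9],0],[[0,0,0],[0,0,0.9],0],[[0,0,0],[0,0,0.9],0],[[0,0,0],[0,0,0.9],0],[[0,0,0],[0,0,0],0]]'

```text
time: 25.35
ee_pos: [0.4114, 0.3023, 0.0876]
tcp_rot: [[-0.981, 0.196, -0.006], [0.196, 0.981, -0.003], [0.005, -0.004, -1.0]]
ft_force: [-0.6, -0.1, -0.4]
finger_gap: -0.0001
grasp_force: 0.0
```

Request:
send_rows --motion '[[[0,0,0],[0,0,0.7],0],[[0,0,0],[0,0,0.5],0],[[0,0,0],[0,0,0.3],0],[[0,0,0],[0,0,0.3],0],[[0,0,0],[0,0,0.15],0]]'

```text
time: 25.85
ee_pos: [0.4134, 0.3037, 0.0328]
tcp_rot: [[-0.981, 0.196, 0.0], [0.196, 0.981, 0.001], [0.0, 0.001, -1.0]]
ft_force: [-2.8, 0.2, 6.9]
finger_gap: 0.0001
grasp_force: 3.0
```

Request:
send_rows --motion '[[[0,0,0],[0,0,0.07],0],[[0,0,0],[0,0,0.05],0],[[0,0,0],[0,0,0],0]]'

```text
time: 26.15
ee_pos: [0.4132, 0.3037, 0.0296]
tcp_rot: [[-0.981, 0.196, 0.0], [0.196, 0.981, 0.001], [0.0, 0.001, -1.0]]
ft_force: [-5.4, -0.1, 6.8]
finger_gap: 0.0003
grasp_force: 3.2
```

Request:
send_rows --motion '[[[0,0,0],[0,0,0.06],0],[[0,0,0],[0,0,0],0]]'

```text
time: 26.35
ee_pos: [0.4134, 0.3037, 0.028]
tcp_rot: [[-0.981, 0.196, 0.0], [0.196, 0.981, 0.001], [-0.0, 0.001, -1.0]]
ft_force: [-4.1, 0.1, 7.8]
finger_gap: 0.0002
grasp_force: 3.4
```

Request:
send_rows --motion '[[[0,0,0],[0,0,0.05],0],[[0,0,0],[0,0,0],0]]'

```text
time: 26.55
ee_pos: [0.4133, 0.3037, 0.0265]
tcp_rot: [[-0.981, 0.196, 0.0], [0.196, 0.981, 0.001], [-0.0, 0.001, -1.0]]
ft_force: [-5.0, 0.2, 7.2]
finger_gap: -0.0
grasp_force: 3.6
```

Request:
send_rows --motion '[[[0,0,0],[0,0,0.05],0],[[0,0,0],[0,0,0],0]]'

```text
time: 26.75
ee_pos: [0.4134, 0.3037, 0.0258]
tcp_rot: [[-0.981, 0.196, 0.001], [0.196, 0.981, 0.001], [-0.001, 0.001, -1.0]]
ft_force: [-7.0, -0.6, 14.9]
finger_gap: 0.0001
grasp_force: 7.8
```

Request:
send_rows --motion '[[[0,0,0],[0,0,0.04],0],[[0,0,0],[0,0,0],0]]'

```text
time: 26.95
ee_pos: [0.4134, 0.3038, 0.0255]
tcp_rot: [[-0.981, 0.195, 0.002], [0.195, 0.981, 0.001], [-0.001, 0.002, -1.0]]
ft_force: [-9.9, -3.1, 26.7]
finger_gap: 0.0
grasp_force: 13.4
```

The force has jumped, so the treadle is on its stop. I'll hold briefly and then rise.

Request:
send_rows --motion '[[[0,0,0],[0,0,0],0],[[0,0,0],[0,0,0],0],[[0,0,0],[0,0,0],0],[[0,0,0],[0,0,0],0]]'

```text
time: 27.35
ee_pos: [0.4134, 0.3038, 0.0255]
tcp_rot: [[-0.981, 0.195, 0.002], [0.195, 0.981, 0.001], [-0.001, 0.002, -1.0]]
ft_force: [-10.9, -3.1, 27.0]
finger_gap: -0.0001
grasp_force: 13.4
```

Request:
send_rows --motion '[[[0,0,0],[0,0,-0.2],0],[[0,0,0],[0,0,-0.3],0],[[0,0,0],[0,0,-0.4],0],[[0,0,0],[0,0,-0.7],0],[[0,0,0],[0,0,-0.9],0]]'

```text
time: 27.85
ee_pos: [0.4129, 0.3031, 0.0986]
tcp_rot: [[-0.981, 0.196, -0.001], [0.196, 0.981, -0.001], [0.001, -0.001, -1.0]]
ft_force: [0.5, -0.5, -0.0]
finger_gap: -0.0003
grasp_force: 0.0
```

Request:
send_rows --motion '[[[0,0,0],[0,0,-0.9],0],[[0,0,0],[0,0,-0.9],0],[[0,0,0],[0,0,-0.9],0],[[0,0,0],[0,0,0],0],[[0,0,0],[0,0,0],0]]'

```text
time: 28.35
ee_pos: [0.4136, 0.3035, 0.1796]
tcp_rot: [[-0.981, 0.196, 0.002], [0.196, 0.981, 0.001], [-0.001, 0.001, -1.0]]
ft_force: [0.1, 0.0, -0.6]
finger_gap: 0.0002
grasp_force: 0.0
```

```bash
python3 - <<'E'
from h import *
np.set_printoptions(precision=4,suppress=True)
im,d=snap('scene'); cv2.imwrite('pics/end.png',im); X=pts('scene',d)
t=np.radians(-5.05); e=np.array([np.cos(t),np.sin(t)]); n=np.array([-e[1],e[0]])
s=(X[...,:2]-[.495,.2955])@e; l=(X[...,:2]-[.495,.2955])@n
for k in(-.09,-.06,-.03): q=(s>k)&(s<k+.01)&(np.abs(l)<.02); print(k,np.nanmedian(X[q][:,2]))
s=r.state(); print(s['time'],s['ee_pos'],s['ft_force'])
E
```

```text
-0.09 0.22564931126751167
-0.06 0.6055972031115003
-0.03 0.525559203619747
28.4 [0.4132 0.3033 0.1787] [ 0.1466 -0.2762 -0.1725]
```

View pics/end.png

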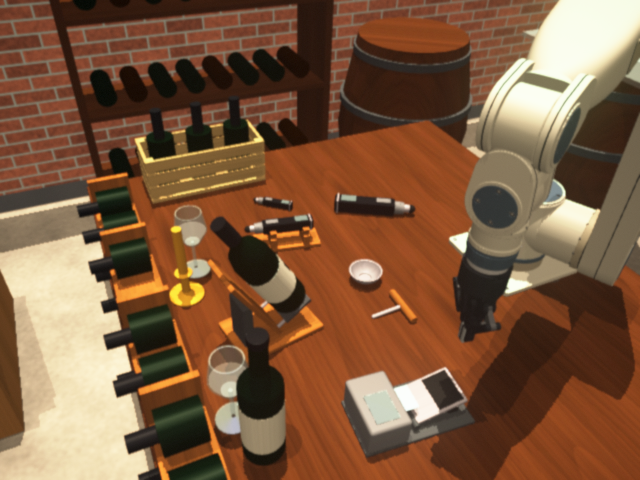

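The view shows the wand in its rest (282,225), the treadle back up (440,390), all the bystanders where they were, and the arm clear.

```bash
python3 -c "
from plant import r
print(r.sign_off())"
```

```text
the job is handed in; nothing more can be done
None
```

The job is handed in, with no verdict returned: the label was pressed at about 3.5 N for over 1.5 s, the wand is back in its rest within about 1 mm, the treadle went to its stop and came back up, and no bystander looks moved.

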